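# Seat the knurled anvil collar on the spindle nose and hold it home

## Robot

A 7-joint arm with a two-finger parallel gripper is mounted at the origin on the work surface. World frame = base frame: x ahead of the robot, y to its left, z up, the work surface at z = 0. Lengths are in m, angles in rad, forces in N, time in s.
With the tool pointing down it reaches from about 0.4 to 0.875 m from the base axis. Payload 19.3 kg.
Tool frame: the origin (TCP) lies on the centre line of the jaws, within the pads' length; the fingertips stand 19 mm ahead of it and the grasp point (between the pads) is the TCP (bot.nose_length is the distance from the TCP to the fingertips, in m); y points along the fingers, z is the direction in which the jaws open and shut, and the axes are right-handed (so a half turn about y gives the same grasp; the last joint's range is limited). The gripper opens to 85 mm and grips with 20 to 120 N. Pads are 22 mm wide; open, the fingers measure 114 mm over their backs; the gripper's body (76 mm by 85 mm) begins 54 mm behind the grasp point. The pads swing forward as they close: fully open they stand 13 mm farther back than shut.
Start: joints at [-1.383, 0.521, -0.036, 1.599, 0.021, 1.021, -0.113], TCP at [0.159, 0.604, 0.25] pointing down, gripper open.
Joint ranges: [-2.91, 2.91], [-0.3, 2.13], [-1.5, 1.42], [0.17, 2.43], [-1.26, 4.41], [0.16, 1.93], [-2.52, 2.52]. Speed limits (rad/s): [1.89, 1.89, 2.39, 2.39, 3.01, 3.01, 3.01].

## Interface

Orientations are given as [roll, pitch, yaw] about the fixed x, y, z axes, in that order (R = Rz(yaw) Ry(pitch) Rx(roll)).
In Python, from workcell import observe, cams, workorder, bot gives the robot as it stands. The module is installed in compiled form; this text tells all that it offers.
- The arm moves only by the tool apply_moves, never from a script. Its arguments are lists of equal length, an entry for each row: "jaw": the opening, from -1 (shut) to 1 (fully open), so that 0 is half open; "translation": the shift along the world's x, y, z in m, a list of three; "angular": the turn, a rotation vector about the world's x, y, z in degrees, a list of three. In form: {"jaw": [jaw, ...], "translation": [[x, y, z], ...], "angular": [[ax, ay, az], ...]}. A call has 1 to 5 rows; each row is the pose to reach, as a shift and turn from the pose commanded when the call began; what a row does not reach only later rows make up. A row lasts 1/10 s, in which the tool goes at most 50 mm and 8.59 degrees, less where a joint would pass 70% of its speed; a pose out of reach is approached as far as the arm can. A call with a gripper value outside its range is refused whole. The fingers move at their own pace and stop on an object; "newtons" is the grip in N (left out, the last holds). Time passes only in rows, so rows that repeat a pose let the fingers close. It gives the time, the measured TCP pose, the force and the opening at its end, in the units of the state.
- observe(): the state, without advancing time (a new reading comes with each control period).
- cams.grab_frame(name): name is "scene" or "side" or "wrist"; returns a dict with "pixels" (400x640x3 uint8, red, green, blue), "mtx" (3x3 intrinsics, pixels), "R" (3x3) and "t" (3): a world point X has camera coordinates R X + t. Camera axes: x right, y down, z forward; pixel columns grow to the right and rows downward; lengths in m; the calibration is good to about 2 mm. The wrist camera is an equidistant fisheye: a pixel r from the principal point sees the ray r / f radians off the axis. A picture is of the moment at which its call begins. There is no depth.
- workorder.job_done(): hands the job in, once; it reports no verdict.
The state is a dict: "clock": time; "qpos": joint angles; "qd": joint speeds; "joint_efforts": joint torques, N m; "position": TCP position; "tool_rot": TCP orientation; "force": force on the tool from outside, world axes, zero at the start; "moment": the same for the moment, N m; "grip_width": finger opening in m.
Only numpy, scipy, OpenCV 4.12 (cv2) and the standard library are available. Lean on these libraries where they do the work, as an engineer would, in place of code of your own. Each camera call takes 0.05 s, during which the arm holds its last target. There are 200 camera calls.

## Task

Draw the flat-topped knurled collar out of its rack lane and fit it over the spindle nose of the small rotary measuring table. Turn it until its hidden keyways drop over the cross pin, then push it down fully home against the spring and finish while still holding it there, without letting go. Leave everything else on the bench where it is.

Things in the scene. Friction and masses are not known exactly. Their poses are not given: they have to be found in the camera images.
- collar: The collar to fit: round knurled steel cap, closed flat top, 50 mm high, 0.22-0.35 kg. Barrel 44 mm diameter on a foot flange 58 mm wide, 6 mm thick. Starts upright in one of the rack's two lanes, its y axis across the lane to within 6 degrees; the other lane holds vee_holder (same foot and barrel, vee on top). Origin: centre of the underside, z up.
- collar_top (a point): Centre of the collar's flat top, axes as the collar's. Open below: bore 27 mm diameter, 42 mm deep from the underside. Two keyways, half a turn apart, run up the bore wall from the underside, on the collar's +y and -y sides: 9 mm wide, reaching 19.5 mm from the axis, as deep as the bore. Nothing on the outside shows them.
- rack: Fixed two-lane rack, 124 mm (x) by 196 mm (y), yawed up to 17 degrees; origin: centre of its underside, on the bench. Lanes run along its x at y = +48 and -48 mm, floor at z = 8 mm. Keeper lips overhang each lane (z = 17 to 23 mm), leaving a 50 mm gap for the barrel; the foot flange is caught below them, so it cannot be lifted out. A collar starts at x = 0 to 20 mm.
- rack_front (a point): Middle of the rack's open front edge (rack x = -62 mm), at lane floor height; axes as the rack's, -x out of the rack towards the robot. Lanes are closed at the back. Lips and floor end here, so a collar is clear to lift once its centre is over 29 mm in front of this edge (slide it to about 38 mm).
- seat (a point): On the axis of the rotary measuring table's spindle nose, at the shoulder (70 mm above the bench) where the collar's underside rests when fully home; z up, axes fixed to the table's square base (150 x 150 x 50 mm, with a 136 mm turntable whose face is 8 mm below this point). The table and nose are fixed and do not turn.
- nose_tip (a point): Top of the nose, a 24 mm post with a tapered tip, 40 mm above seat, same axes. A level 5 mm cross pin, 35 mm tip to tip, its top 17.5 mm below here; a collar out of line rests on it. From above the pin lies 14 to 58 degrees anticlockwise of seat's y axis: start with keyways along that y axis, turn anticlockwise till it drops (in line within about 5 degrees).
- ejector (a joint): Sprung brass ejector disc (54 mm diameter) round the foot of the nose: metres pressed down, 0 at rest (its top 8 mm above seat), 0.008 fully down, flush with the shoulder. Its spring pushes up with 5.4 N at rest and 12.6 N fully down, more than the collar weighs, so a collar let go rises off the shoulder.
- vee_holder: Bystander: knurled steel holder with a vee on top, 59 mm high, in the other rack lane. Origin: centre of its underside.
- test_block: Bystander: steel disc 52 mm diameter, 12 mm high, between rack and rotary table; origin under its centre.
- test_block2: Bystander: steel disc 64 mm diameter, 10 mm high, at the left side; origin under its centre.
- dial_gauge: Bystander: dial gauge lying on its back, 48 mm diameter, 12 mm thick, with a 38 mm stem along its x; origin under the dial's centre.
- brush: Bystander: small brush lying at the right side.
- micrometer: Bystander: micrometer lying flat, about 125 by 50 mm, at the right side.
- gauge_box: Bystander: closed wooden gauge block box 110 x 75 x 35 mm, at the back; origin under its centre.
- sine_block: Bystander: dark steel block 50 x 30 x 30 mm, at the back; origin under its centre.
Not all that is in view belongs to the job. What is shaped like the collar but brown is not meant. What is shaped like the part that bears seat but green is not meant.

How it is judged:
By the outcome, as a careful person would: the job done as asked, in the order asked, and still so for the second after the job is handed in, while the arm keeps its last pose, push and grip.
It also fails if it takes over 58 s, if anything falls off the work surface, if the arm or the gripper's body presses on something with over 40 N, if the wrist force passes 120 N, or if a joint passes its speed limit or range.

## Working session

There is one attempt and no reset: what is moved stays moved. The work goes in short steps, Python scripts to look and compute and a tool call to move; the robot and the scene stay as the last step left them, time stands still between calls to the robot, and variables do not carry over. Pictures are saved under pics/ and viewed, about 8 in all and at most 12, crops included, and the job is handed in when it is done.

Besides the shell and the picture viewer there is one more tool, called by a JSON object that holds its "api" and its "payload", one argument or row to a line. apply_moves: Moves the arm, as the interface text tells. Its arguments: {"type":"object","properties":{"jaw":{"type":"array"},"translation":{"type":"array"},"angular":{"type":"array"},"newtons":{"type":"number"}},"required":["jaw","translation","angular"]}

```bash
mkdir -p pics
python3 - <<'E'
from workcell import observe,cams,bot
import cv2,numpy as np
s=observe();print(s['clock'],s['position'],s['tool_rot'],s['grip_width'])
for n in ['scene','side']:
    f=cams.grab_frame(n);cv2.imwrite(f'pics/{n}0.png',f['pixels'][:,:,::-1]);np.savez(f'{n}0.npz',**f);print(n,f['mtx'].tolist(),f['R'].round(4).tolist(),f['t'])
E
```

```text
0.0 [0.15927988 0.60405658 0.24975695] [-1.57187314e+00 -4.72563231e-05 -2.57794550e-01] 0.08539611979029486
scene [[401.3687738317882, 0.0, 313.806584951559], [0.0, 401.3687738317882, 192.91756616331566], [0.0, 0.0, 1.0]] [[-0.7275, 0.6861, 0.0122], [0.4611, 0.502, -0.7317], [-0.5081, -0.5267, -0.6815]] [ 0.40646244 -0.2143416   1.48160436]
side [[372.5261157382313, 0.0, 315.84330627710597], [0.0, 372.5261157382313, 204.05910297347518], [0.0, 0.0, 1.0]] [[0.6929, -0.7209, -0.0112], [-0.4709, -0.4407, -0.7642], [0.546, 0.5349, -0.6449]] [-0.35921675  0.33381322  1.09420395]
```

View pics/scene0.png

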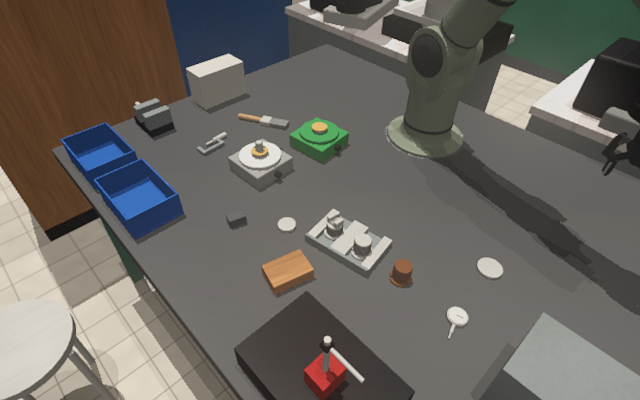

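View pics/side0.png

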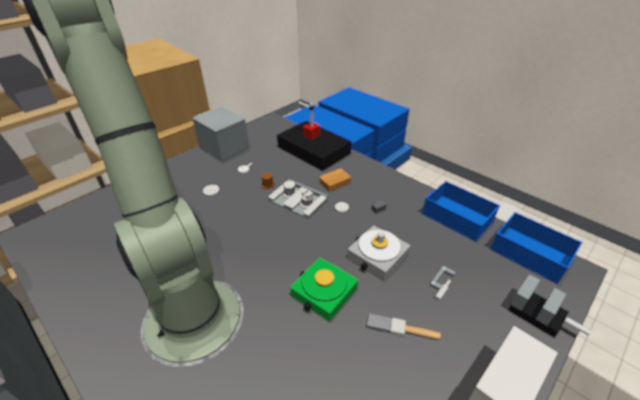

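```bash
cat > h.py <<'E'
import numpy as np,cv2
def ray(f,u,v):
    d=np.linalg.inv(f['mtx'])@[u,v,1.];R=f['R'];return -R.T@f['t'],R.T@d
def onz(f,u,v,z):
    o,d=ray(f,u,v);return o+d*(z-o[2])/d[2]
def proj(f,X):
    c=f['R']@np.asarray(X,float)+f['t'];p=f['mtx']@c;return p[:2]/p[2]
E
python3 - <<'E'
from h import *
S=dict(np.load('scene0.npz'));D=dict(np.load('side0.npz'))
def crop(f,x,y,w,h,k):return cv2.resize(f['pixels'][y:y+h,x:x+w,::-1],None,fx=k,fy=k,interpolation=cv2.INTER_CUBIC)
a=np.hstack([crop(S,300,200,100,75,4),crop(S,220,125,100,75,4)])
b=np.hstack([crop(D,260,165,100,75,4),crop(D,335,210,100,75,4)])
cv2.imwrite('pics/c1.png',np.vstack([a,b]))
for n,u,v,z in [('collar',363,240,.058),('vee',335,220,.065),('nose',260,143,.11),('brown',402,264,.05)]:print(n,onz(S,u,v,z).round(3))
E
```

```text
collar [0.587 0.213 0.058]
vee [0.595 0.12  0.065]
nose [ 0.564 -0.24   0.11 ]
brown [0.569 0.326 0.05 ]
```

View pics/c1.png

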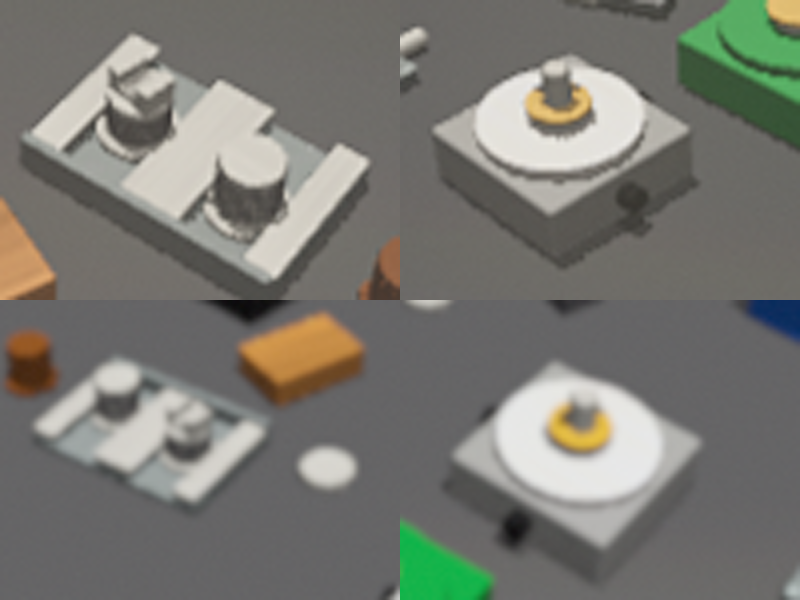

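Run:
```python
from h import *
S=dict(np.load('scene0.npz'));D=dict(np.load('side0.npz'))
def P(f,ox,oy,pts,z):return np.array([onz(f,ox+(a+.5)/4-.5,oy+(b+.5)/4-.5,z)[:2] for a,b in pts])
def show(n,q):
    e=q-np.roll(q,1,0);print(n,q.round(4).tolist(),'mean',q.mean(0).round(4),'ang',np.degrees(np.arctan2(e[:,1],e[:,0])).round(1),'len',np.linalg.norm(e,axis=1).round(3))
show('rackS',P(S,300,200,[(133,35),(370,165),(272,282),(30,132)],.023))
show('rackD',P(D,260,165,[(118,358-300),(268,430-300),(190,503-300),(35,427-300)],.023))
show('baseD',P(D,335,210,[(50,155),(200,245),(303,140),(157,60)],.05))
show('baseS',P(S,220,125,[(33,130),(155,212),(290,128),(170,55)],.05))
# white turntable
for n,f,c in [('S',S,(261,155)),('D',D,(380,245))]:
    hsv=cv2.cvtColor(f['pixels'],cv2.COLOR_RGB2HSV)
    for nm,lo,hi,z in [('disc',(0,0,205),(180,40,255),.062),('brass',(12,80,120),(30,255,255),.078)]:
        m=cv2.inRange(hsv,lo,hi);w=np.zeros_like(m);w[c[1]-35:c[1]+35,c[0]-35:c[0]+35]=m[c[1]-35:c[1]+35,c[0]-35:c[0]+35]
        cs,_=cv2.findContours(w,0,1)
        k=max(cs,key=cv2.contourArea)
        q=np.array([onz(f,*p[0],z)[:2] for p in cv2.convexHull(k)],np.float32)
        print(n,nm,cv2.contourArea(k),cv2.minEnclosingCircle(q))
print('collar top S',P(S,300,200,[(252,158)],.058),'D',P(D,260,165,[(117,377-300)],.058))
```

```text
rackS [[0.5367, 0.0568], [0.5071, 0.2509], [0.6277, 0.2692], [0.6546, 0.0747]] mean [0.5815 0.1629] ang [-171.3   98.7    8.6  -82.1] len [0.119 0.196 0.122 0.196]
rackD [[0.6398, 0.273], [0.6593, 0.0756], [0.5294, 0.0556], [0.504, 0.2487]] mean [0.5831 0.1632] ang [  10.2  -84.4 -171.2   97.5] len [0.138 0.198 0.131 0.195]
baseD [[0.4833, -0.1779], [0.4904, -0.3239], [0.6405, -0.3201], [0.6352, -0.1729]] mean [ 0.5623 -0.2487] ang [-178.1  -87.2    1.5   92. ] len [0.152 0.146 0.15  0.147]
baseS [[0.64, -0.3171], [0.6296, -0.1709], [0.4861, -0.18], [0.4951, -0.325]] mean [ 0.5627 -0.2482] ang [   3.1   94.1 -176.4  -86.4] len [0.145 0.147 0.144 0.145]
S disc 527.5 ((0.5621600151062012, -0.2506949007511139), 0.06718704849481583)
S brass 70.0 ((0.564785897731781, -0.24722319841384888), 0.02685222029685974)
D disc 901.0 ((0.5631648898124695, -0.2482927441596985), 0.06793981045484543)
D brass 96.0 ((0.557300329208374, -0.2502630054950714), 0.02646927535533905)
collar top S [[0.58557712 0.21066397]] D [[0.58611491 0.21393813]]
```

Candidates: in the scene image, flat-topped grey collar (363,240), vee holder (335,220) and brown look-alike (402,264). Tables are grey with white disc (261,158) and a green look-alike (319,135). The crop confirms the collar at (363,240) and the grey table. I'm moving above the collar.

{"api": "apply_moves", "payload": {
  "jaw": [1, 1, 1, 1, 1],
  "translation": [
    [0.033, -0.03, 0],
    [0.066, -0.06, 0],
    [0.099, -0.09, 0],
    [0.132, -0.12, 0],
    [0.165, -0.15, 0]
  ],
  "angular": [
    [0, 0, -5],
    [0, 0, -10],
    [0, 0, -15],
    [0, 0, -20],
    [0, 0, -25]
  ]
}}

```text
clock: 0.6
position: [0.3254, 0.4529, 0.2502]
tool_rot: [-1.571, -0.0, -0.698]
force: [0.6, 0.3, 0.1]
grip_width: 0.0853
```

{"api": "apply_moves", "payload": {
  "jaw": [1, 1, 1, 1, 1],
  "translation": [
    [0.033, -0.03, 0],
    [0.066, -0.06, 0],
    [0.099, -0.09, 0],
    [0.132, -0.12, 0],
    [0.165, -0.15, 0]
  ],
  "angular": [
    [0, 0, -5],
    [0, 0, -10],
    [0, 0, -15],
    [0, 0, -20],
    [0, 0, -25]
  ]
}}

```text
clock: 1.1
position: [0.4904, 0.3029, 0.2502]
tool_rot: [-1.571, 0.0, -1.134]
force: [1.0, 0.5, -0.3]
grip_width: 0.0856
```

{"api": "apply_moves", "payload": {
  "jaw": [1, 1, 1, 1, 1],
  "translation": [
    [0.033, -0.03, -0.02],
    [0.066, -0.06, -0.04],
    [0.096, -0.09, -0.06],
    [0.096, -0.09, -0.07],
    [0.096, -0.09, -0.07]
  ],
  "angular": [
    [0, 0, -5],
    [0, 0, -10],
    [0, 0, -14],
    [0, 0, -16.7],
    [0, 0, -16.7]
  ]
}}

```text
clock: 1.6
position: [0.585, 0.2131, 0.1784]
tool_rot: [-1.574, -0.001, -1.425]
force: [-1.8, 0.3, -0.6]
grip_width: 0.0854
```

```bash
cat >> h.py <<'E'
def fray(f,u,v):
    K=f['mtx'];x=(u-K[0,2]);y=(v-K[1,2]);r=np.hypot(x,y);th=r/K[0,0];s=np.sin(th)/max(r,1e-9)
    return -f['R'].T@f['t'],f['R'].T@np.array([x*s,y*s,np.cos(th)])
def fonz(f,u,v,z):
    o,d=fray(f,u,v);return o+d*(z-o[2])/d[2]
def fproj(f,X):
    c=f['R']@np.asarray(X,float)+f['t'];rho=np.hypot(c[0],c[1]);th=np.arctan2(rho,c[2]);K=f['mtx']
    return np.array([K[0,2],K[1,2]])+K[0,0]*th*c[:2]/max(rho,1e-9)
def top(f,cx,cy,z,half=.1,n=500):
    "ortho view at plane z: right=+x up=+y"
    g=np.linspace(-half,half,n);X,Y=np.meshgrid(cx+g,cy-g)
    P=np.stack([X,Y,np.full_like(X,z)],-1)@f['R'].T+f['t'];rho=np.hypot(P[...,0],P[...,1]);th=np.arctan2(rho,P[...,2]);K=f['mtx'];k=K[0,0]*th/np.maximum(rho,1e-9)
    return cv2.remap(f['pixels'][:,:,::-1].copy(),(K[0,2]+k*P[...,0]).astype(np.float32),(K[1,2]+k*P[...,1]).astype(np.float32),cv2.INTER_CUBIC)
E
python3 - <<'E'
from h import *
from workcell import observe,cams
f=cams.grab_frame('wrist');np.savez('w1.npz',**f);print(f['mtx'].tolist(),-f['R'].T@f['t'],fproj(f,[.586,.212,.058]),observe()['position'])
cv2.imwrite('pics/w1.png',f['pixels'][:,:,::-1])
E
```

```text
[[309.70691628693146, 0.0, 319.77285623306227], [0.0, 309.70691628693146, 197.4888600735545], [0.0, 0.0, 1.0]] [0.57343689 0.29324434 0.30194256] [321.15911342 198.73017466] [0.58481747 0.21438523 0.17952484]
```

View pics/w1.png

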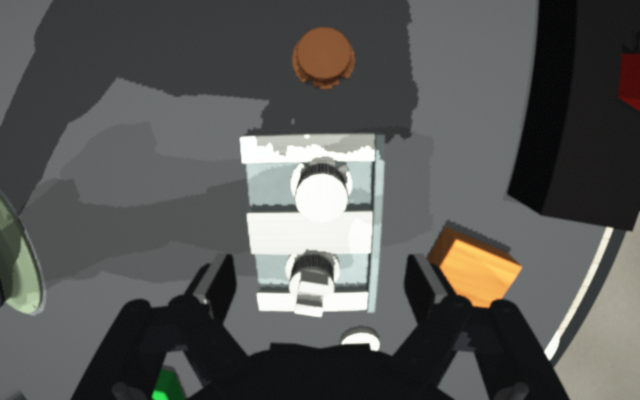

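Run:
```python
from h import *
f=dict(np.load('w1.npz'))
g=cv2.cvtColor(f['pixels'],cv2.COLOR_RGB2GRAY)
m=cv2.inRange(g,225,255)[168:226,288:356]
m=cv2.morphologyEx(m,cv2.MORPH_OPEN,np.ones((5,5)))
k=max(cv2.findContours(m,0,1)[0],key=cv2.contourArea)
q=np.array([fonz(f,p[0][0]+288,p[0][1]+168,.058)[:2] for p in k],np.float32);print('top',cv2.minEnclosingCircle(q))
c=np.array([fonz(f,*p,.023)[:2] for p in [(241,137),(375,135),(368,311),(258,311)]])
e=np.roll(c,-1,0)-c;print(c.round(4).tolist(),c.mean(0),np.degrees(np.arctan2(e[:,1],e[:,0])).round(1),np.linalg.norm(e,axis=1))
```

```text
top ((0.5878686904907227, 0.2015855461359024), 0.031867899000644684)
[[0.5059, 0.2489], [0.6273, 0.268], [0.6613, 0.0734], [0.5357, 0.0537]] [0.58254628 0.16099273] [   9.   -80.1 -171.1   98.7] [0.12285736 0.19759381 0.1270842  0.19740546]
```

{"api": "apply_moves", "payload": {
  "jaw": [1, 1, 1, 1, 1],
  "translation": [
    [0.002, -0.002, -0.035],
    [0.002, -0.002, -0.07],
    [0.002, -0.002, -0.105],
    [0.002, -0.002, -0.125],
    [0.002, -0.002, -0.133]
  ],
  "angular": [
    [0, 0, 0.6],
    [0, 0, 0.6],
    [0, 0, 0.6],
    [0, 0, 0.6],
    [0, 0, 0.6]
  ]
}}

```text
clock: 2.15
position: [0.5862, 0.2135, 0.0462]
tool_rot: [-1.573, 0.0, -1.408]
force: [-0.0, -0.7, -0.2]
grip_width: 0.0855
```

{"api": "apply_moves", "payload": {
  "jaw": [-0.2, -0.2, -0.5, -1, -1],
  "translation": [
    [0, 0, 0],
    [0, 0, 0],
    [0, 0, 0],
    [0, 0, 0],
    [0, 0, 0]
  ],
  "angular": [
    [0, 0, 0],
    [0, 0, 0],
    [0, 0, 0],
    [0, 0, 0],
    [0, 0, 0]
  ],
  "newtons": 60
}}

```text
clock: 2.65
position: [0.5879, 0.2128, 0.0491]
tool_rot: [-1.569, 0.001, -1.411]
force: [-2.9, -0.6, 14.2]
grip_width: 0.0424
```

{"api": "apply_moves", "payload": {
  "jaw": [-1, -1, -1],
  "translation": [
    [0, 0, 0],
    [0, 0, 0],
    [0, 0, 0]
  ],
  "angular": [
    [0, 0, 0],
    [0, 0, 0],
    [0, 0, 0]
  ]
}}

```text
clock: 2.95
position: [0.5879, 0.2128, 0.0491]
tool_rot: [-1.569, 0.001, -1.411]
force: [-4.1, -0.0, 13.1]
grip_width: 0.0424
```

{"api": "apply_moves", "payload": {
  "jaw": [-1, -1],
  "translation": [
    [0, 0, 0.003],
    [0, 0, 0.003]
  ],
  "angular": [
    [0, 0, 0],
    [0, 0, 0]
  ]
}}

```text
clock: 3.15
position: [0.5878, 0.2125, 0.0513]
tool_rot: [-1.57, 0.0, -1.411]
force: [0.5, -0.4, -1.9]
grip_width: 0.0425
```

{"api": "apply_moves", "payload": {
  "jaw": [-1, -1, -1, -1, -1],
  "translation": [
    [-0.005, -0.0008, -0.001],
    [-0.02, -0.0031, -0.001],
    [-0.035, -0.0055, -0.001],
    [-0.05, -0.0078, -0.001],
    [-0.06, -0.0094, -0.001]
  ],
  "angular": [
    [0, 0, 0],
    [0, 0, 0],
    [0, 0, 0],
    [0, 0, 0],
    [0, 0, 0]
  ]
}}

```text
clock: 3.65
position: [0.5262, 0.2028, 0.0493]
tool_rot: [-1.571, -0.0, -1.411]
force: [0.5, 0.3, -2.3]
grip_width: 0.0422
```

{"api": "apply_moves", "payload": {
  "jaw": [-1, -1, -1, -1, -1],
  "translation": [
    [-0.015, -0.0023, 0],
    [-0.03, -0.0047, 0],
    [-0.045, -0.007, 0],
    [-0.056, -0.0088, 0],
    [-0.056, -0.0088, 0]
  ],
  "angular": [
    [0, 0, 0],
    [0, 0, 0],
    [0, 0, 0],
    [0, 0, 0],
    [0, 0, 0]
  ]
}}

```text
clock: 4.15
position: [0.4702, 0.194, 0.0493]
tool_rot: [-1.572, -0.0, -1.411]
force: [-0.5, -0.4, -2.7]
grip_width: 0.0427
```

Run:
```python
from h import *
from workcell import observe,cams
f=cams.grab_frame('scene');s=observe();p=proj(f,s['position']);print(s['position'],s['qpos'],p)
x,y=int(p[0])-80,int(p[1])-60
cv2.imwrite('pics/s2.png',cv2.resize(f['pixels'][y:y+120,x:x+160,::-1],None,fx=4,fy=4,interpolation=cv2.INTER_CUBIC))
```

```text
[0.47126731 0.19420789 0.0494019 ] [-0.66424684  0.67943333  0.21353016  2.04396388 -0.31232611  0.44841672
 -0.05445468] [385.45792897 216.2519236 ]
```

View pics/s2.png

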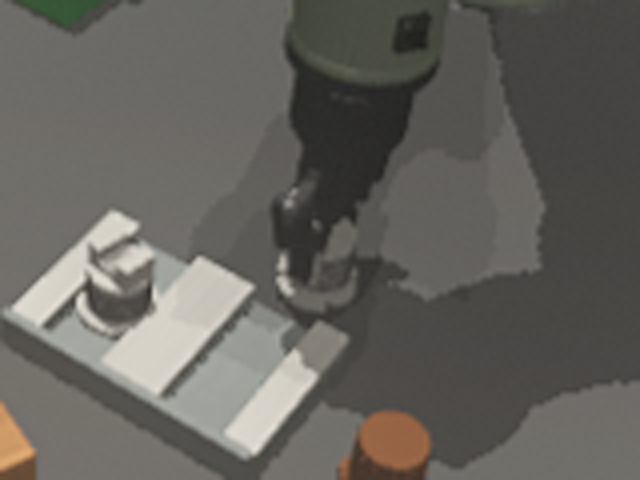

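{"api": "apply_moves", "payload": {
  "jaw": [-1, -1, -1, -1, -1],
  "translation": [
    [0, 0, 0.03],
    [0, 0, 0.07],
    [0, 0, 0.11],
    [0.003, -0.02, 0.15],
    [0.01, -0.05, 0.17]
  ],
  "angular": [
    [0, 0, 0],
    [0, 0, 0],
    [0, 0, 0],
    [0, 0, 0],
    [0, 0, 0]
  ]
}}

```text
clock: 4.7
position: [0.4826, 0.1451, 0.2225]
tool_rot: [-1.567, 0.001, -1.409]
force: [0.7, -0.4, -2.5]
grip_width: 0.0425
```

{"api": "apply_moves", "payload": {
  "jaw": [-1, -1, -1, -1, -1],
  "translation": [
    [0.008, -0.04, 0],
    [0.016, -0.08, 0],
    [0.024, -0.12, 0],
    [0.032, -0.16, 0],
    [0.04, -0.2, 0]
  ],
  "angular": [
    [0, 0, 0],
    [0, 0, 0],
    [0, 0, 0],
    [0, 0, 0],
    [0, 0, 0]
  ]
}}

```text
clock: 5.2
position: [0.5221, -0.0578, 0.2196]
tool_rot: [-1.57, -0.0, -1.412]
force: [0.9, 0.3, -2.4]
grip_width: 0.0422
```

{"api": "apply_moves", "payload": {
  "jaw": [-1, -1, -1, -1, -1],
  "translation": [
    [0.01, -0.04, 0],
    [0.02, -0.08, 0],
    [0.03, -0.12, 0],
    [0.04, -0.16, 0],
    [0.05, -0.2, 0]
  ],
  "angular": [
    [0, 0, 0],
    [0, 0, 0],
    [0, 0, 0],
    [0, 0, 0],
    [0, 0, 0]
  ]
}}

```text
clock: 5.7
position: [0.572, -0.258, 0.2194]
tool_rot: [-1.571, -0.0, -1.412]
force: [0.4, 0.6, -2.0]
grip_width: 0.0421
```

{"api": "apply_moves", "payload": {
  "jaw": [-1, -1, -1, -1, -1],
  "translation": [
    [0.003, -0.03, -0.01],
    [0.003, -0.06, -0.02],
    [0.003, -0.075, -0.05],
    [0.003, -0.075, -0.07],
    [0.003, -0.075, -0.07]
  ],
  "angular": [
    [0, 0, 0],
    [0, 0, 0],
    [0, 0, 0],
    [0, 0, 0],
    [0, 0, 0]
  ]
}}

```text
clock: 6.2
position: [0.5732, -0.331, 0.1465]
tool_rot: [-1.574, 0.002, -1.412]
force: [-1.2, 0.7, -3.2]
grip_width: 0.0421
```

Run:
```python
from h import *
from workcell import observe,cams
f=cams.grab_frame('wrist');np.savez('w2.npz',**f);s=observe();print(s['position'],s['tool_rot'],s['qpos'],s['grip_width'],-f['R'].T@f['t'],fproj(f,[.5625,-.249,.11]))
a=top(f,.5625,-.249,.09,.03,400);b=top(f,.5625,-.249,.05,.1,400)
cv2.imwrite('pics/w2.png',np.hstack([a,b]))
```

```text
[ 0.574109   -0.33094973  0.1484647 ] [-1.57249203e+00  9.00920015e-04 -1.41172791e+00] [ 0.20906616  0.72670201  0.35941048  1.58992304 -0.30684327  0.88311873
  0.84082126] 0.04176908230192623 [ 0.56087093 -0.25138015  0.2703382 ] [324.61098666  95.07615668]
```

View pics/w2.png

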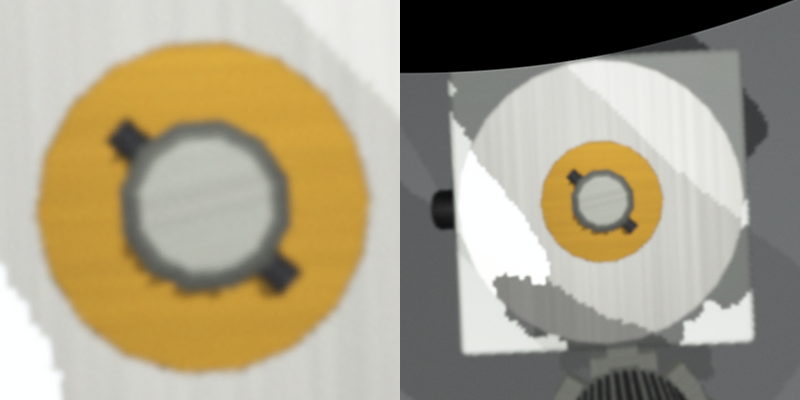

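The ejector, nose and pin are sharply visible. Pin tips at (123,137) and (282,273) in the left panel put the pin at about 139.5° from world x, with the nose axis at about (0.563, −0.2495). Next I'm checking how the collar sits in the jaws.

Run:
```python
from h import *
f=dict(np.load('w2.npz'));p=[.5741,-.3309]
a=top(f,*p,.1575,.045,400);b=top(f,*p,.1135,.045,400)
for i in (a,b):cv2.drawMarker(i,(200,200),(0,0,255),0,14,1)
cv2.circle(a,(200,200),int(.022/.09*400),(0,0,255),1);cv2.circle(b,(200,200),int(.029/.09*400),(0,0,255),1)
cv2.imwrite('pics/w3.png',np.hstack([a,b]))
```

```text
(no output)
```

View pics/w3.png

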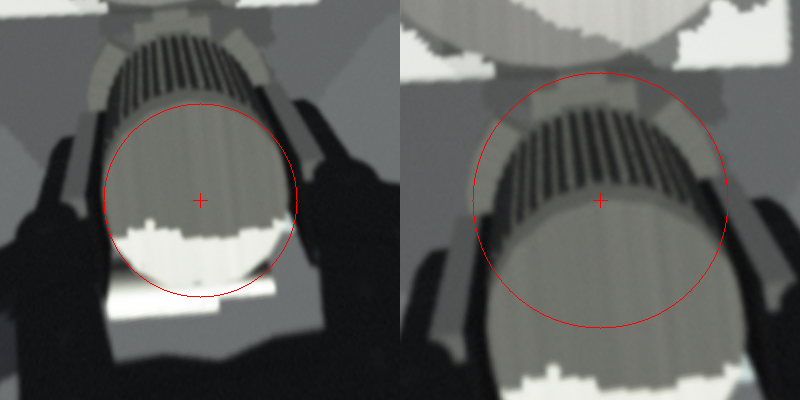

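Run:
```python
from h import *
f=dict(np.load('w2.npz'));p=[.5741,-.3309]
print(fonz(dict(np.load('w1.npz')),322.5,197.5,.058))
b=top(f,p[0],p[1]+.015,.1135,.035,560).astype(float)
b=np.clip((b-60)*3,0,255).astype(np.uint8)
s=.07/560
cv2.circle(b,(280,int(280+.015/s)),int(.029/s),(0,0,255),1)
cv2.imwrite('pics/w4.png',b)
```

```text
[0.58694245 0.21322893 0.058     ]
```

View pics/w4.png

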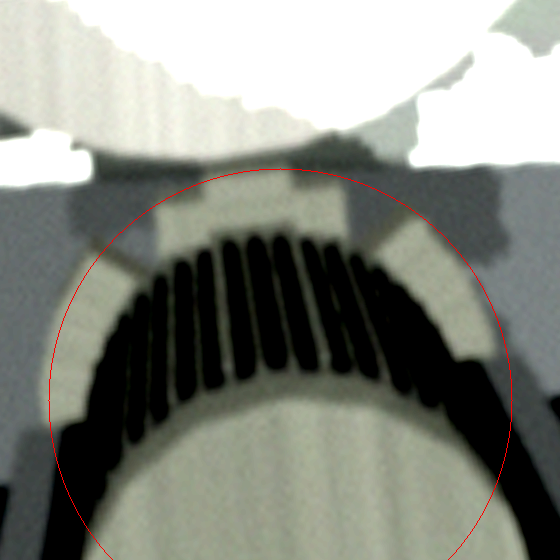

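{"api": "apply_moves", "payload": {
  "jaw": [-1, -1, -1, -1, -1],
  "translation": [
    [0, 0, 0.015],
    [-0.002, 0.015, 0.02],
    [-0.005, 0.04, 0.02],
    [-0.008, 0.065, 0.02],
    [-0.0105, 0.081, 0.02]
  ],
  "angular": [
    [0, 0, 6],
    [0, 0, 12],
    [0, 0, 18],
    [0, 0, 24],
    [0, 0, 30]
  ]
}}

```text
clock: 6.75
position: [0.5648, -0.2479, 0.1711]
tool_rot: [-1.569, -0.002, -0.882]
force: [0.9, -0.3, -2.5]
grip_width: 0.0423
```

{"api": "apply_moves", "payload": {
  "jaw": [-1, -1, -1],
  "translation": [
    [0, 0, -0.005],
    [0, 0, -0.01],
    [0, 0, -0.01]
  ],
  "angular": [
    [0, 0, 0],
    [0, 0, 0],
    [0, 0, 0]
  ]
}}

```text
clock: 7.05
position: [0.5639, -0.2506, 0.1593]
tool_rot: [-1.571, -0.0, -0.89]
force: [-0.2, -0.1, -2.8]
grip_width: 0.0422
```

Run:
```python
from h import *
from workcell import observe,cams
s=observe();print(s['position'],s['tool_rot'],s['force'])
o=[]
for n in ('scene','side'):
    f=cams.grab_frame(n);p=proj(f,[.563,-.25,.11]);print(p);x,y=int(p[0])-33,int(p[1])-40
    o.append(cv2.resize(f['pixels'][y:y+75,x:x+66,::-1],None,fx=6,fy=6,interpolation=cv2.INTER_CUBIC))
cv2.imwrite('pics/n5.png',np.hstack(o))
```

```text
[ 0.56386144 -0.25057102  0.15925537] [-1.57125394e+00 -3.50134243e-04 -8.89829108e-01] [-0.19720222 -0.06268626 -2.76938941]
[258.27151654 141.40957574]
[381.17072598 233.56779726]
```

View pics/n5.png

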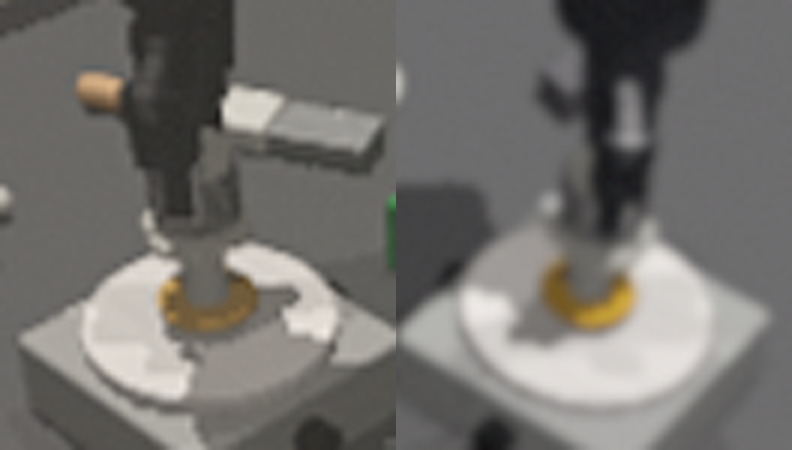

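{"api": "apply_moves", "payload": {
  "jaw": [-1, -1, -1, -1, -1],
  "translation": [
    [-0.0015, 0.0015, 0],
    [-0.0015, 0.0015, -0.004],
    [-0.0015, 0.0015, -0.008],
    [-0.0015, 0.0015, -0.012],
    [-0.0015, 0.0015, -0.015]
  ],
  "angular": [
    [0, 0, 0],
    [0, 0, 0],
    [0, 0, 0],
    [0, 0, 0],
    [0, 0, 0]
  ]
}}

```text
clock: 7.65
position: [0.5622, -0.2483, 0.1437]
tool_rot: [-1.571, 0.0, -0.888]
force: [-0.2, 0.3, -2.7]
grip_width: 0.0421
```

{"api": "apply_moves", "payload": {
  "jaw": [-1, -1, -1, -1, -1],
  "translation": [
    [0, 0, -0.003],
    [0, 0, -0.006],
    [0, 0, -0.009],
    [0, 0, -0.011],
    [0, 0, -0.012]
  ],
  "angular": [
    [0, 0, 0],
    [0, 0, 0],
    [0, 0, 0],
    [0, 0, 0],
    [0, 0, 0]
  ]
}}

```text
clock: 8.15
position: [0.5625, -0.2485, 0.1324]
tool_rot: [-1.571, -0.0, -0.888]
force: [-1.1, 0.1, 6.5]
grip_width: 0.0424
```

{"api": "apply_moves", "payload": {
  "jaw": [-1, -1, -1, -1, -1],
  "translation": [
    [0, 0, -0.001],
    [0, 0, -0.001],
    [0, 0, -0.001],
    [0, 0, -0.001],
    [0, 0, -0.001]
  ],
  "angular": [
    [0, 0, 1.5],
    [0, 0, 3],
    [0, 0, 4.5],
    [0, 0, 6],
    [0, 0, 6]
  ]
}}

```text
clock: 8.65
position: [0.5623, -0.2483, 0.1312]
tool_rot: [-1.571, 0.0, -0.782]
force: [-0.4, -0.9, -2.1]
grip_width: 0.0422
```

{"api": "apply_moves", "payload": {
  "jaw": [-1, -1, -1, -1, -1],
  "translation": [
    [0, 0, -0.001],
    [0, 0, -0.002],
    [0, 0, -0.003],
    [0, 0, -0.004],
    [0, 0, -0.004]
  ],
  "angular": [
    [0, 0, 1],
    [0, 0, 2],
    [0, 0, 3],
    [0, 0, 3],
    [0, 0, 3]
  ]
}}

```text
clock: 9.15
position: [0.5623, -0.2483, 0.1271]
tool_rot: [-1.571, 0.0, -0.731]
force: [-0.6, 0.2, -3.4]
grip_width: 0.0422
```

{"api": "apply_moves", "payload": {
  "jaw": [-1, -1, -1, -1, -1],
  "translation": [
    [0, 0, -0.003],
    [0, 0, -0.006],
    [0, 0, -0.008],
    [0, 0, -0.011],
    [0, 0, -0.013]
  ],
  "angular": [
    [0, 0, 0],
    [0, 0, 0],
    [0, 0, 0],
    [0, 0, 0],
    [0, 0, 0]
  ]
}}

```text
clock: 9.65
position: [0.5623, -0.2483, 0.1143]
tool_rot: [-1.571, 0.0, -0.731]
force: [-2.8, 1.9, 7.1]
grip_width: 0.0423
```

{"api": "apply_moves", "payload": {
  "jaw": [-1, -1, -1, -1, -1],
  "translation": [
    [0, 0, -0.001],
    [0, 0, -0.002],
    [0, 0, -0.003],
    [0, 0, -0.004],
    [0, 0, -0.004]
  ],
  "angular": [
    [0, 0, 0],
    [0, 0, 0],
    [0, 0, 0],
    [0, 0, 0],
    [0, 0, 0]
  ]
}}

```text
clock: 10.15
position: [0.5624, -0.2484, 0.1112]
tool_rot: [-1.571, -0.0, -0.731]
force: [-6.8, 4.1, 17.9]
grip_width: 0.0426
```

{"api": "apply_moves", "payload": {
  "jaw": [-1, -1, -1, -1],
  "translation": [
    [-0.001, 0.0006, 0],
    [-0.001, 0.0006, 0],
    [-0.001, 0.0006, -0.001],
    [-0.001, 0.0006, -0.001]
  ],
  "angular": [
    [0, 0, 0],
    [0, 0, 0],
    [0, 0, 0],
    [0, 0, 0]
  ],
  "newtons": 80
}}

```text
clock: 10.55
position: [0.5622, -0.2483, 0.1112]
tool_rot: [-1.57, -0.002, -0.731]
force: [-6.7, 3.2, 29.2]
grip_width: 0.0421
```

{"api": "apply_moves", "payload": {
  "jaw": [-1, -1, -1, -1, -1],
  "translation": [
    [-0.001, 0.0005, 0],
    [-0.001, 0.0005, 0],
    [-0.001, 0.0005, 0],
    [-0.001, 0.0005, 0],
    [-0.001, 0.0005, 0]
  ],
  "angular": [
    [0, 0, 1],
    [0, 0, 2],
    [0, 0, 2],
    [0, 0, 2],
    [0, 0, 2]
  ]
}}

```text
clock: 11.05
position: [0.5621, -0.2482, 0.1112]
tool_rot: [-1.569, -0.004, -0.696]
force: [-0.5, -0.8, 23.6]
grip_width: 0.0418
```

Run:
```python
from h import *
from workcell import observe,cams
s=observe();print(s['position'],s['tool_rot'],s['force'],s['moment'])
o=[]
for n in ('scene','side'):
    f=cams.grab_frame(n);p=proj(f,[.563,-.25,.09]);print(p,f['mtx'][0,0]/(f['R'][2]@[.563,-.25,.07]+f['t'][2])/1000);x,y=int(p[0])-33,int(p[1])-30
    o.append(cv2.resize(f['pixels'][y:y+60,x:x+66,::-1],None,fx=6,fy=6,interpolation=cv2.INTER_CUBIC))
    # expected collar flange rim (home) silhouette vs lifted, at lower visible edge
    for z in (.070,.072,.078):
        q=np.array([proj(f,[.5625+.029*np.cos(a),-.249+.029*np.sin(a),z]) for a in np.linspace(0,6.28,60)])
        print(n,z,'lowest row',((q[:,1].max()-y)*6).round(1))
cv2.imwrite('pics/n6.png',np.hstack(o))
```

```text
[ 0.56205462 -0.24823288  0.11119865] [-1.56933497 -0.00446116 -0.69634161] [-0.49050703 -0.78186356 23.55226005] [-0.07636497  0.14080898 -0.05523855]
[258.79221786 146.60422391] 0.31369145160821205
scene 0.07 lowest row 248.3
scene 0.072 lowest row 245.2
scene 0.078 lowest row 236.1
[380.54354383 237.95948463] 0.3046665393748024
side 0.07 lowest row 250.1
side 0.072 lowest row 247.6
side 0.078 lowest row 239.9
```

View pics/n6.png

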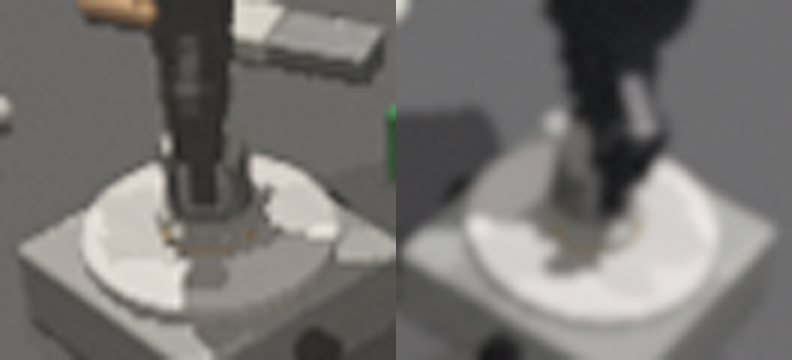

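{"api": "apply_moves", "payload": {
  "jaw": [-1, -1, -1, -1, -1],
  "translation": [
    [0, 0, -0.0003],
    [0, 0, -0.0007],
    [0, 0, -0.0007],
    [0, 0, -0.0007],
    [0, 0, -0.0007]
  ],
  "angular": [
    [0, 0, 0],
    [0, 0, 0],
    [0, 0, 0],
    [0, 0, 0],
    [0, 0, 0]
  ]
}}

```text
clock: 11.65
position: [0.5621, -0.2482, 0.1112]
tool_rot: [-1.569, -0.005, -0.696]
force: [-4.7, 2.2, 35.4]
grip_width: 0.0417
```

{"api": "apply_moves", "payload": {
  "jaw": [-1, -1, -1],
  "translation": [
    [0, 0, 0.0004],
    [0, 0, 0.0004],
    [0, 0, 0.0004]
  ],
  "angular": [
    [0, 0, 0],
    [0, 0, 0],
    [0, 0, 0]
  ]
}}

```text
clock: 11.95
position: [0.5621, -0.2482, 0.1112]
tool_rot: [-1.569, -0.004, -0.696]
force: [-3.2, 0.0, 28.2]
grip_width: 0.0419
```

```bash
python3 -c "
from workcell import observe,workorder
s=observe();print(s['clock'],s['position'],s['force'],s['grip_width'])
print(workorder.job_done())"
```

```text
11.95 [ 0.56206003 -0.24821864  0.11116599] [-3.20903979  0.03734617 28.18568718] 0.041889383553421235
the job is handed in; nothing more can be done
None
```

The collar is on the spindle nose and pressed fully home, as far as my checks show. The job was handed in at 11.95 s with the gripper still holding it down. I drew it out of the open front of its lane, lowered it over the nose until it rested on the cross pin, then turned it anticlockwise until it dropped.

**Last checks:**
- **Stop:** Pushing harder (18, then 29, then 35 N) left the height at 111.2 mm, so it is on a hard stop. Turning it 2° and easing the side load did not change the height either. I handed in at 28 N, more than double the 12.6 N spring force.
- **Height:** 111.2 mm is the home height expected from how I first gripped it. The height when it rested on the pin would put home about 1.3 mm lower; I put that down to measurement error but did not settle it.
- **Pictures:** The last scene and side pictures show the foot over the ejector with only a thin brass edge visible. They are too coarse to prove the final millimetre.
- **Other items:** I did not recheck every bystander. The vee holder and rack looked undisturbed just after the collar was drawn out.

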